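Put the balance's check weights back in their cases

TASK

The balance check is finished: take the stack of four brass weights off the balance pan, working down from the smallest on top, and stand each weight upright on the felt of its own open wooden case (cases and weights run in the same order of size, smallest in the smallest). Set the weights down rather than dropping them, do not tip any over, and do not lean on the balance.

Things in the scene. Friction and masses are not known exactly. Their poses are not given: they have to be found in the camera images.
- balance: white laboratory precision balance, 300 x 200 mm, fixed to the bench, sloped console towards the robot. Origin: centre of its underside on the bench; x points from its console to its rear, y to its left side, z up. Its flat square steel pan, 160 (x) x 150 (y) mm, is centred 60 mm behind the origin (+x) and its top is 70 mm above the bench; the pan does not give.
- weight_50: 50 g plain brass weight, an upright round cylinder 18 mm in diameter and 24.6 mm high (smallest, top of the stack; the four stand on one another on the balance pan). Origin: centre of its underside, z up along its axis; a shallow finger groove, no handle.
- weight_100: 100 g plain brass weight, an upright round cylinder 25 mm in diameter and 25.5 mm high (second from the top; the four stand on one another on the balance pan). Origin: centre of its underside, z up along its axis; a shallow finger groove, no handle.
- weight_200: 200 g plain brass weight, an upright round cylinder 34 mm in diameter and 27.5 mm high (third from the top; the four stand on one another on the balance pan). Origin: centre of its underside, z up along its axis; a shallow finger groove, no handle.
- weight_500: 500 g plain brass weight, an upright round cylinder 48 mm in diameter and 34.5 mm high (largest, bottom of the stack; the four stand on one another on the balance pan). Origin: centre of its underside, z up along its axis; a shallow finger groove, no handle.
- case_50: open base of the 50 g weight's case, smallest of the four: a round turned wooden dish, fixed to the bench, 46 mm outside diameter, its round recess 34 mm in diameter, grey felt floor 6 mm above the bench, rim 12 mm above the bench (recess 6 mm deep). Origin: centre of its underside, z up. (The domed wooden covers lying about are not part of the job.)
- case_100: open base of the 100 g weight's case, second smallest: a round turned wooden dish, fixed to the bench, 56 mm outside diameter, its round recess 42 mm in diameter, grey felt floor 6 mm above the bench, rim 12 mm above the bench (recess 6 mm deep). Origin: centre of its underside, z up. (The domed wooden covers lying about are not part of the job.)
- case_200: open base of the 200 g weight's case, second largest: a round turned wooden dish, fixed to the bench, 68 mm outside diameter, its round recess 52 mm in diameter, grey felt floor 6 mm above the bench, rim 12 mm above the bench (recess 6 mm deep). Origin: centre of its underside, z up. (The domed wooden covers lying about are not part of the job.)
- case_500: open base of the 500 g weight's case, largest of the four: a round turned wooden dish, fixed to the bench, 84 mm outside diameter, its round recess 66 mm in diameter, grey felt floor 6 mm above the bench, rim 12 mm above the bench (recess 6 mm deep). Origin: centre of its underside, z up. (The domed wooden covers lying about are not part of the job.)
Not all that is in view belongs to the job. What is shaped like the weight_500 but black or blue is not meant.

How it is judged:
By the outcome, as a careful person would: the job done as asked, in the order asked, and still so for the second after the job is handed in, with the robot touching nothing.
It also fails if it takes over 115 s, if anything falls off the work surface, if the arm or the gripper's body presses on something with over 40 N, if the wrist force passes 120 N, or if a joint passes its speed limit or range.

ROBOT

A 7-joint arm with a two-finger parallel gripper is mounted at the origin on the work surface. World frame = base frame: x ahead of the robot, y to its left, z up, the work surface at z = 0. Lengths are in m, angles in rad, forces in N, time in s.
With the tool pointing down it reaches from about 0.425 to 0.875 m from the base axis. Payload 4.7 kg.
Tool frame: the origin (TCP) lies midway between the tips of the shut fingers; the grasp point (between the pads) lies 19 mm behind it; z points along the fingers, y is the line along which they close (so a half turn about z gives the same grasp; the last joint's range is limited). The gripper opens to 87 mm and grips with 3 to 60 N. Pads are 19 mm wide; open, the fingers measure 117 mm over their backs; the gripper's body (75 mm by 190 mm) begins 51 mm behind the grasp point.
Start: joints at [1.266, 0.321, -0.07, 1.45, 0.023, 1.371, -0.057], TCP at [0.204, -0.617, 0.223] pointing down, gripper open.
Joint ranges: [-2.86, 2.86], [-0.3, 2.09], [-1.38, 1.24], [0.06, 2.45], [-1.56, 4.7], [0.09, 2.05], [-2.69, 2.69]. Speed limits (rad/s): [2.57, 2.57, 3.14, 3.14, 3.14, 3.14, 3.14].

INTERFACE

Orientations are given as a rotation vector (axis times angle).
In Python, from bench import monitor, cams, workorder gives the robot as it stands.
- The arm moves only by the tool move_arm, never from a script. Its arguments are lists of equal length, an entry for each row: "slide": the shift along the tool's x, y, z in cm, a list of three; "roll": the turn about the tool's z in rad. In form: {"slide": [[dx, dy, dz], ...], "roll": [roll, ...]}. A call has 1 to 20 rows; each row is the pose to reach, as a shift and turn from the pose commanded when the call began, along the tool's axes at that moment; what a row does not reach only later rows make up. A row lasts 1/10 s, in which the tool goes at most 50 mm and 8.59 degrees, less where a joint would pass 70% of its speed; a pose out of reach is approached as far as the arm can. A call with a gripper value outside its range is refused whole. "gripper" is the finger opening in cm, from 0 to 8.7, set as the call begins (left out, the last holds). The fingers move at their own pace and stop on an object; "squeeze" is the grip in N (left out, the last holds). Time passes only in rows, so rows that repeat a pose let the fingers close. It gives the time, the measured TCP pose, the force, the opening and the grip force at its end, in the units of the state.
- monitor.get_state(): the state, without advancing time (a new reading comes with each control period).
- cams.get_image(name): name is "scene" or "top" or "wrist"; returns the picture (480x640x3 uint8, red, green, blue); there is no depth.
- cams.get_calibration(name): a dict with "mtx" (3x3 intrinsics, pixels), "R" (3x3) and "t" (3): a world point X has camera coordinates R X + t. Camera axes: x right, y down, z forward; pixel columns grow to the right and rows downward; lengths in m; the calibration is good to about 2 mm. A picture is of the moment at which its call begins: read the wrist's pose just before it. get_calibration takes no time and is no camera call; for the wrist camera it gives the pose at the moment of the call.
- workorder.close_job(): hands the job in; it is judged then, once.
The state is a dict: "time": time; "joint_positions": joint angles; "qd": joint speeds; "joint_torque": joint torques, N m; "position": TCP position; "tool_rot": TCP orientation; "ft_force": force on the tool from outside, world axes, zero at the start; "torque": the same for the moment, N m; "grip_width": opening from 0.0 (shut) to 1.0 (fully open); "grip_force": force on a finger pad.
Only numpy, scipy, OpenCV 4.12 (cv2) and the standard library are available. Lean on these libraries where they do the work, as an engineer would, in place of code of your own. Each camera call takes 0.05 s, during which the arm holds its last target. There are 200 camera calls.

## Working session

There is one attempt and no reset: what is moved stays moved. The work goes in short steps, Python scripts to look and compute and a tool call to move; the robot and the scene stay as the last step left them, time stands still between calls to the robot, and variables do not carry over. Pictures are saved under pics/ and viewed, at most 14 in all, crops included, and the job is handed in when it is done.

Besides the shell and the picture viewer there is one more tool, called after "Call:" as name(argument=value, ...) on one line, values as JSON. move_arm: Moves the arm, as the interface text tells. Its arguments: {"type":"object","properties":{"slide":{"type":"array","items":{"type":"array","items":{"type":"number"}}},"roll":{"type":"array","items":{"type":"number"}},"gripper":{"type":"number"},"squeeze":{"type":"number"}},"required":["slide","roll"]}

```bash
ls; mkdir -p pics
python3 - <<'E'
from bench import monitor,cams
import cv2,numpy as np
s=monitor.get_state();print(s)
for n in("scene","top"):
    c=cams.get_calibration(n);print(n,np.round(c["mtx"],1).tolist(),np.round(c["R"],4).tolist(),np.round(c["t"],4).tolist())
    cv2.imwrite(f"pics/{n}0.png",cv2.cvtColor(cams.get_image(n),cv2.COLOR_RGB2BGR))
E
```

```text
pics
{'time': 0.0, 'joint_positions': array([ 1.26609445,  0.32181978, -0.07005852,  1.45168392,  0.02261676,
        1.37080486, -0.05690106]), 'qd': array([ 1.65243851e-04,  6.21643930e-04, -4.45376484e-05,  1.26438771e-03,
        4.49309655e-04,  3.79275982e-04, -1.29720731e-03]), 'joint_torque': array([-8.85932459e-04, -4.91290784e+01, -4.04230328e-01, -3.12524736e+01,
       -6.38586120e-02,  4.39903478e-02,  1.80799534e-04]), 'position': array([ 0.2034838 , -0.61673753,  0.22145894]), 'tool_rot': array([-3.09990561e+00, -4.98368896e-01,  6.72241441e-04]), 'ft_force': array([-0.58979645,  0.99296532,  0.48209765]), 'torque': array([ 0.00200629, -0.04398939, -0.07625564]), 'grip_force': 0.0, 'grip_width': 1.0022233460754868}
scene [[565.3, 0.0, 320.6], [0.0, 565.3, 245.7], [0.0, 0.0, 1.0]] [[-0.7402, 0.6724, 0.0022], [0.5002, 0.5527, -0.6666], [-0.4495, -0.4923, -0.7454]] [0.3984, -0.2046, 1.3564]
top [[454.8, 0.0, 321.6], [0.0, 454.8, 244.5], [0.0, 0.0, 1.0]] [[-0.0146, -0.9999, -0.0042], [-0.997, 0.0149, -0.0755], [0.0756, 0.0031, -0.9971]] [0.0122, 0.5182, 1.0145]
```

View pics/top0.png

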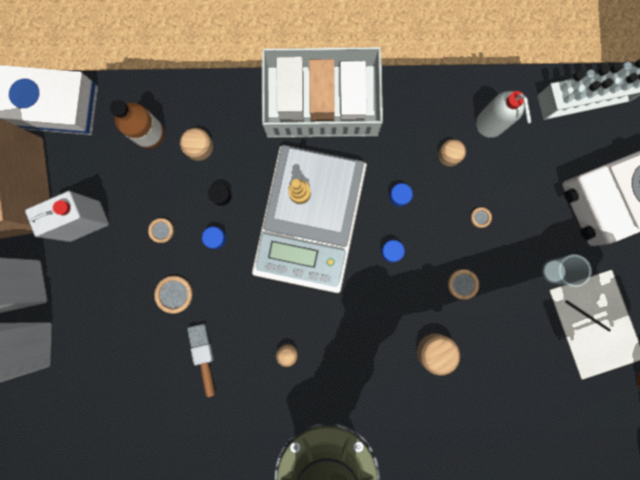

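View pics/scene0.png

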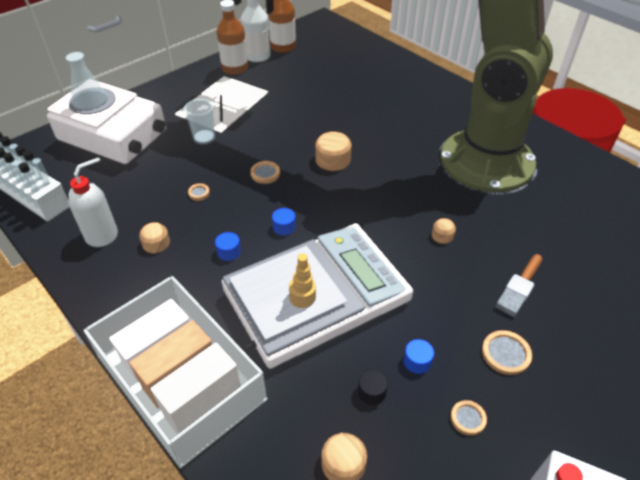

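The top view shows the stack at about (299,190) on the pan. Rings (open cases) are at (481,217), (161,230), (464,284) and (173,295). The domes, the blue and black cylinders and the bottles are distractors. The scene view agrees. Next I'll measure.

```bash
cat > h.py <<'E'
from bench import monitor,cams
import cv2,numpy as np
from scipy.spatial.transform import Rotation as Ro
def ray(c,uv,z):
    R,t,K=map(np.asarray,(c["R"],c["t"],c["mtx"]))
    C=-R.T@t; d=R.T@np.linalg.solve(K,[uv[0],uv[1],1.]); return C+d*(z-C[2])/d[2]
def proj(c,X):
    p=np.asarray(c["mtx"])@(np.asarray(c["R"])@X+np.asarray(c["t"])); return p[:2]/p[2]
def plan(*targets):
    "cm shifts in the tool axes from the measured pose to world TCP targets"
    s=monitor.get_state(); R=Ro.from_rotvec(s["tool_rot"]).as_matrix()
    print("t",round(s["time"],2),"pos",np.round(s["position"],4),"x-axis",np.round(R[:,0],3))
    for T in targets: print(T,"->",np.round(R.T@(np.array(T)-s["position"])*100,2))
E
python3 - <<'E'
from h import *
for n in("top","scene"):
    im=cv2.imread(f"pics/{n}0.png"); c=cams.get_calibration(n)
    h=cv2.cvtColor(im,cv2.COLOR_BGR2HSV)
    m=cv2.inRange(h,(8,60,70),(25,255,255))
    cs,hi=cv2.findContours(m,cv2.RETR_CCOMP,cv2.CHAIN_APPROX_NONE)
    for k,q in enumerate(cs):
        if cv2.contourArea(q)<60 or cv2.contourArea(q)>3000: continue
        e=cv2.fitEllipse(q)
        # rim-plane metric: map contour to z=12mm plane
        P=np.array([ray(c,u[0],.012)[:2] for u in q],np.float32)
        ee=cv2.fitEllipse(P.reshape(-1,1,2))
        print(n,"hole" if hi[0][k][3]>=0 else "out",np.round(e[0],1),cv2.boundingRect(q),"z12:",np.round(ee[0],4),np.round(ee[1],4))
E
```

```text
top out [206.9 379.8] (200, 363, 15, 35) z12: [0.2185 0.2662] [0.0219 0.0927]
top out [286.6 355.6] (276, 345, 22, 22) z12: [0.2695 0.0871] [0.0465 0.049 ]
top out [438.8 354.5] (418, 334, 42, 42) z12: [ 0.2672 -0.255 ] [0.0876 0.095 ]
top out [173.  294.3] (154, 275, 39, 39) z12: [0.4104 0.3444] [0.0857 0.0873]
top hole [173.1 294.1] (159, 280, 30, 30) z12: [0.4107 0.3441] [0.0655 0.0659]
top out [463.4 284.1] (448, 269, 31, 31) z12: [ 0.424  -0.3162] [0.0681 0.0685]
top hole [463.1 284.1] (452, 273, 24, 24) z12: [ 0.4239 -0.3156] [0.0515 0.0516]
top out [160.4 230.1] (148, 218, 26, 26) z12: [0.5576 0.3748] [0.0578 0.0593]
top hole [160.6 230.1] (152, 221, 19, 19) z12: [0.5576 0.3742] [0.0415 0.0417]
top out [481.  217.1] (471, 207, 22, 21) z12: [ 0.5767 -0.3624] [0.0477 0.0487]
top hole [480.7 217. ] (473, 210, 16, 15) z12: [ 0.5767 -0.3618] [0.033  0.0345]
top out [299.  190.8] (288, 179, 23, 25) z12: [0.6441 0.0551] [0.0492 0.0568]
top out [451.9 152.4] (439, 139, 27, 28) z12: [ 0.729  -0.3013] [0.057  0.0674]
top out [196.  143.9] (179, 128, 34, 33) z12: [0.7586 0.2942] [0.0708 
[... 1336 characters left out ...]
 150, 28, 17) z12: [-0.2364  0.2201] [0.0152 0.097 ]
scene out [332.8 150.6] (315, 131, 37, 40) z12: [ 0.2569 -0.266 ] [0.0915 0.1554]
scene out [599.7 113.1] (564, 78, 76, 73) z12: [-0.3621  0.0788] [0.1682 0.2811]
scene out [545.8  84.8] (533, 68, 25, 40) z12: [-0.3738 -0.0813] [0.0324 0.2194]
scene out [234.7  68. ] (221, 62, 27, 13) z12: [ 0.2124 -0.7219] [0.0598 0.0751]
scene out [282.7  46. ] (270, 41, 26, 11) z12: [ 0.0325 -0.725 ] [0.0609 0.0754]
scene out [230.   29.4] (216, 10, 29, 35) z12: [ 0.0876 -0.9156] [0.0831 0.219 ]
scene out [406.   32.8] (330, 0, 146, 83) z12: [-0.3095 -0.5443] [0.1901 0.6483]
scene out [281.8  11.6] (269, 0, 26, 24) z12: [-0.1068 -0.8974] [0.0831 0.1728]
```

Run:
```python
from h import *
a=cv2.imread("pics/top0.png")[130:300,240:380]; b=cv2.imread("pics/scene0.png")[240:320,260:350]
a=cv2.resize(a,None,fx=3,fy=3,interpolation=cv2.INTER_CUBIC)[:510]; b=cv2.resize(b,None,fx=4,fy=4,interpolation=cv2.INTER_CUBIC)
o=np.zeros((510,420+360,3),np.uint8);o[:,:420]=a;o[:320,420:]=b
cv2.imwrite("pics/crop1.png",o)
c=cams.get_calibration("wrist");print(np.round(c["mtx"],1).tolist(),np.round(c["R"],3).tolist(),np.round(c["t"],3))
```

```text
[[385.6, 0.0, 317.4], [0.0, 385.6, 239.7], [0.0, 0.0, 1.0]] [[0.313, -0.95, -0.002], [-0.915, -0.303, 0.266], [-0.253, -0.082, -0.964]] [-0.65  -0.033  0.389]
```

View pics/crop1.png

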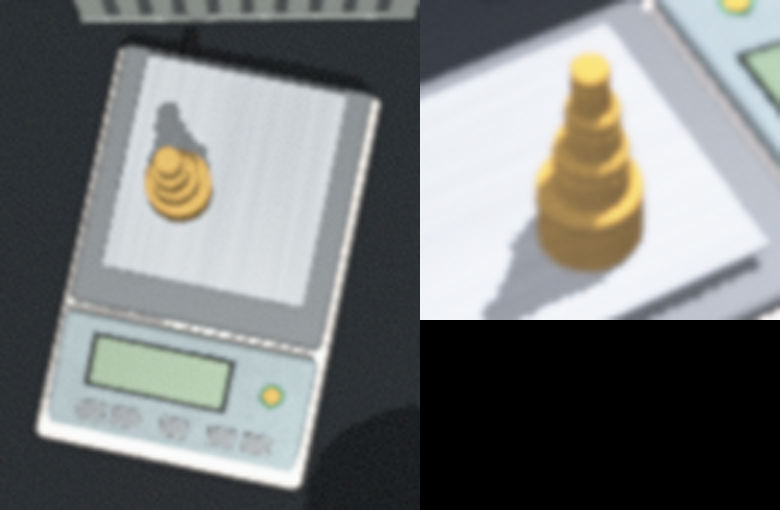

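The crop shows the 50 g top face at about (296,183) in the top view and (302.5,257) in the scene view. The stack is slightly staggered but standing.

Run:
```python
from h import *
ct,cc=cams.get_calibration("top"),cams.get_calibration("scene")
print(ray(ct,(296,183.3),.182),ray(cc,(302.5,257.25),.182))
c=cams.get_calibration("wrist");C=-c["R"].T@c["t"];s=monitor.get_state()
R=Ro.from_rotvec(s["tool_rot"]).as_matrix()
print("cam in tool",R.T@(C-s["position"]),"view dir in tool",R.T@c["R"][2])
plan((.2,-.61,.35),(.645,.055,.35),(.645,.055,.25))
```

```text
[0.62549844 0.05190457 0.182     ] [0.62823903 0.05497541 0.182     ]
cam in tool [ 0.0712893   0.00041898 -0.16113022] view dir in tool [-2.65901908e-01  1.55171198e-05  9.64000091e-01]
t 0.1 pos [ 0.2035 -0.6168  0.2216] x-axis [ 0.95   0.313 -0.   ]
(0.2, -0.61, 0.35) -> [ -0.13  -0.78 -12.84]
(0.645, 0.055, 0.35) -> [ 62.98 -49.98 -12.76]
(0.645, 0.055, 0.25) -> [ 62.98 -49.96  -2.76]
```

Call:
move_arm(slide=[[0, 0, -5], [0, 0, -9], [61.2, -50.4, -9], [61.2, -50.4, -9], [61.2, -50.4, -9], [61.2, -50.4, -9], [61.2, -50.4, -9], [61.2, -50.4, -9], [61.2, -50.4, -9], [61.2, -50.4, -9], [61.2, -50.4, -9], [61.2, -50.4, -9], [61.2, -50.4, -9], [61.2, -50.4, -9], [61.2, -50.4, -9], [61.2, -50.4, -9], [61.2, -50.4, -9], [61.2, -50.4, -9], [61.2, -50.4, -9], [61.2, -50.4, -9]], roll=[0, 0, 0, 0, 0, 0, 0, 0, 0, 0, 0, 0, 0, 0, 0, 0, 0, 0, 0, 0])

```text
time: 2.1
position: [0.6267, 0.0544, 0.3115]
tool_rot: [-3.1, -0.503, 0.003]
ft_force: [-0.3, -1.4, -0.7]
grip_width: 1.0
grip_force: 0.0
```

```bash
cat > w.py <<'E'
from h import *
import sys
def look(name):
    c=cams.get_calibration("wrist"); im=cv2.cvtColor(cams.get_image("wrist"),cv2.COLOR_RGB2BGR)
    cv2.imwrite(f"pics/{name}.png",im); np.savez(f"pics/{name}.npz",**c); return c,im
if __name__=="__main__":
    c,im=look(sys.argv[1]); s=monitor.get_state(); print(s["joint_positions"].round(2),s["ft_force"].round(1)); plan()
E
python3 w.py w1
```

```text
[ 0.4   0.32 -0.68  1.34  0.2   1.55 -1.52] [ 1.  -0.2 -0.5]
t 2.15 pos [0.6266 0.0525 0.3118] x-axis [ 0.95   0.313 -0.002]
```

View pics/w1.png

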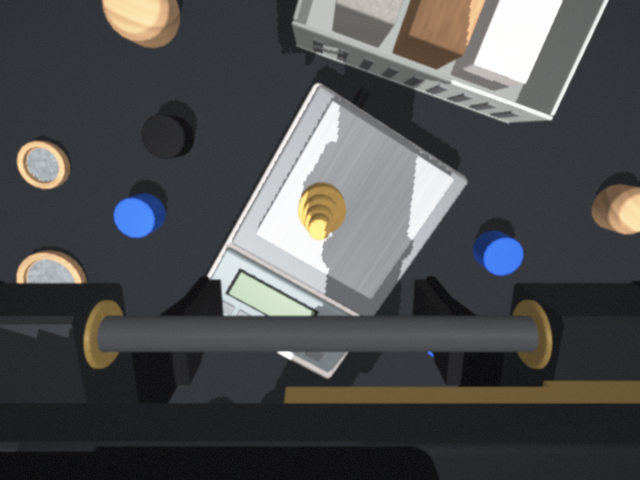

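The wrist view shows the stack at (320,210), with the 50 g top face near (318,229). The cases are at (43,163) and (50,275). Next I'll zoom in on the stack and cast rays.

Run:
```python
from h import *
im=cv2.imread("pics/w1.png"); c=dict(np.load("pics/w1.npz"))
cr=cv2.resize(im[175:250,290:355],None,fx=8,fy=8,interpolation=cv2.INTER_CUBIC)
# predicted: overlay top circle at estimate from top/scene
cv2.imwrite("pics/c2.png",cr)
for z,n in((.182,50),): print(ray(c,(318.5,229.5),z))
print("cam",-c["R"].T@c["t"])
h=cv2.cvtColor(im,cv2.COLOR_BGR2HSV)
m=cv2.inRange(h,(8,90,60),(32,255,255));m[:170]=0;m[255:]=0;m[:,:285]=0;m[:,355:]=0
q=max(cv2.findContours(m,0,1)[0],key=cv2.contourArea);print(cv2.boundingRect(q))
```

```text
[0.62622696 0.05299438 0.182     ]
cam [0.69478542 0.0764596  0.47244638]
(299, 183, 47, 57)
```

View pics/c2.png

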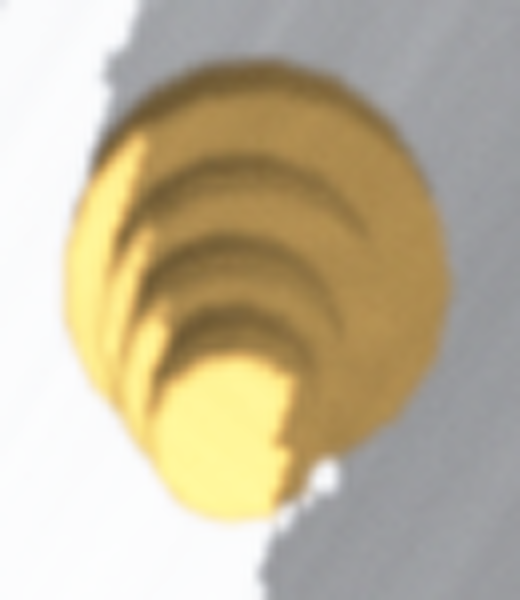

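Call:
move_arm(slide=[[0, 0, 5], [0, 0, 9], [0, 0, 11], [0, 0, 11], [0, 0, 11]], roll=[0, 0, 0, 0, 0], gripper=4.5, squeeze=12)

```text
time: 2.65
position: [0.6271, 0.0513, 0.2035]
tool_rot: [3.101, 0.495, 0.001]
ft_force: [0.0, -0.2, 0.6]
grip_width: 0.629
grip_force: 0.0
```

```bash
python3 -c "
from h import *
plan((.626,.053,.1675))"; python3 w.py w2
```

```text
t 2.65 pos [0.6271 0.0513 0.2035] x-axis [0.95  0.311 0.   ]
(0.626, 0.053, 0.1675) -> [-0.05 -0.2   3.6 ]
[ 0.41  0.36 -0.67  1.51  0.23  1.35 -1.54] [-0.3  0.5  0.3]
t 2.7 pos [0.6277 0.052  0.2045] x-axis [0.95  0.312 0.002]
```

View pics/w2.png

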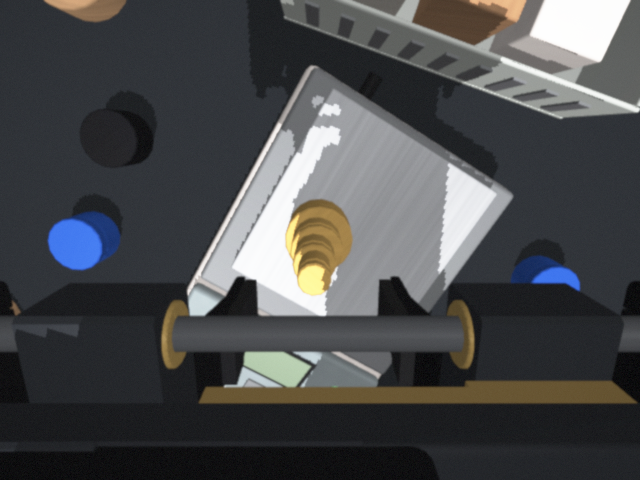

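The 50 g top face is at (313,278), between fingertips at columns 257 and 379. It sits slightly left of their middle.

Run:
```python
from h import *
im=cv2.imread("pics/w2.png"); c=dict(np.load("pics/w2.npz"))
h=cv2.cvtColor(im,cv2.COLOR_BGR2HSV)
m=cv2.inRange(h,(15,60,215),(35,255,255));m[:262]=0;m[300:]=0;m[:,:280]=0;m[:,350:]=0
q=max(cv2.findContours(m,0,1)[0],key=cv2.contourArea);b=cv2.boundingRect(q);print(b,cv2.minEnclosingCircle(q))
print(ray(c,cv2.minEnclosingCircle(q)[0],.182))
P=[monitor.get_state()["position"] for _ in range(5)];print(np.round(P,4))
R=c["R"];C=-R.T@c["t"];d=np.array([.0713,.0004,-.1611])
Rt=Ro.from_rotvec(monitor.get_state()["tool_rot"]).as_matrix()
T=C-Rt@d;print("tcp by cam",T,proj(c,T))
```

```text
(297, 265, 28, 31) ((312.5961608886719, 280.0), 15.882161140441895)
[0.62627491 0.05315453 0.182     ]
[[0.6277 0.052  0.2045]
 [0.6277 0.052  0.2045]
 [0.6277 0.052  0.2045]
 [0.6277 0.052  0.2045]
 [0.6277 0.052  0.2045]]
tcp by cam [0.62740755 0.05134282 0.20336137] [316.67103177 296.24009408]
```

Call:
move_arm(slide=[[-0.05, -0.2, 1], [-0.05, -0.2, 2.5], [-0.05, -0.2, 3.6], [-0.05, -0.2, 3.6], [-0.05, -0.2, 3.6]], roll=[0, 0, 0, 0, 0])

```text
time: 3.2
position: [0.6255, 0.0549, 0.1659]
tool_rot: [-3.102, -0.499, 0.002]
ft_force: [0.2, -0.4, -0.3]
grip_width: 0.523
grip_force: 0.0
```

Call:
move_arm(slide=[[0, 0, 0], [0, 0, 0], [0, 0, 0], [0, 0, 0], [0, 0, 0], [0, 0, 0], [0, 0, 0], [0, 0, 0]], roll=[0, 0, 0, 0, 0, 0, 0, 0], gripper=1.0, squeeze=12)

```text
time: 4.0
position: [0.626, 0.0548, 0.1668]
tool_rot: [3.102, 0.498, 0.001]
ft_force: [-0.0, -0.5, 1.8]
grip_width: 0.201
grip_force: 12.0
```

```bash
python3 w.py w3
```

```text
[ 0.4   0.38 -0.67  1.56  0.24  1.28 -1.56] [-0.4  0.3  2.4]
t 4.05 pos [0.626  0.0549 0.1668] x-axis [0.95  0.313 0.   ]
```

View pics/w3.png

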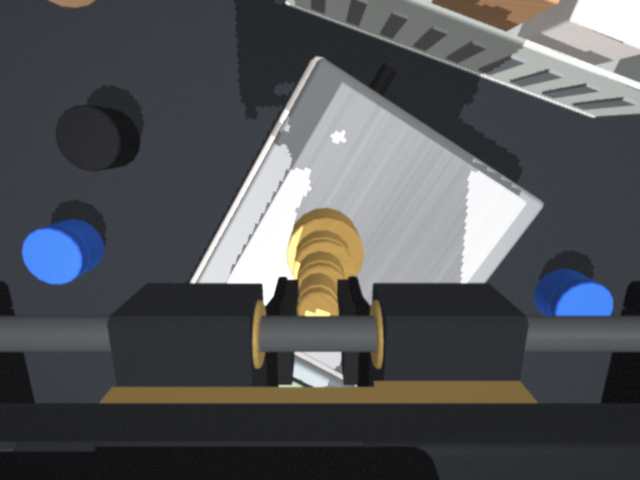

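The 50 g weight is between the pads (opening 17.5 mm), with the rest of the stack standing below it at (325,250). I'll lift it and carry it over case_50.

Call:
move_arm(slide=[[0, 0, -0.5], [0, 0, -1.5], [0, 0, -4], [0, 0, -8], [0, 0, -10], [-17.6, 38, -10], [-17.6, 38, -10], [-17.6, 38, -10], [-17.6, 38, -10], [-17.6, 38, -10], [-17.6, 38, -10], [-17.6, 38, -10], [-17.6, 38, -10], [-17.6, 38, -10], [-17.6, 38, -10], [-17.6, 38, -10], [-17.6, 38, -5], [-17.6, 38, 0], [-17.6, 38, 4], [-17.6, 38, 4]], roll=[0, 0, 0, 0, 0, 0, 0, 0, 0, 0, 0, 0, 0, 0, 0, 0, 0, 0, 0, 0])

```text
time: 6.05
position: [0.5748, -0.3561, 0.1203]
tool_rot: [-3.092, -0.504, 0.013]
ft_force: [-1.3, 0.3, -1.2]
grip_width: 0.203
grip_force: 12.0
```

```bash
python3 w.py w4; python3 -c "
from h import *
plan((.578,-.3615,.07))"
```

```text
[ 0.87  0.49 -0.48  1.47  0.23  1.24 -0.88] [ 0.3 -0.1  0.2]
t 6.1 pos [ 0.577  -0.3577  0.1245] x-axis [ 0.949  0.317 -0.003]
t 6.1 pos [ 0.577  -0.3577  0.1245] x-axis [ 0.949  0.317 -0.003]
(0.578, -0.3615, 0.07) -> [-0.01  0.42  5.45]
```

View pics/w4.png

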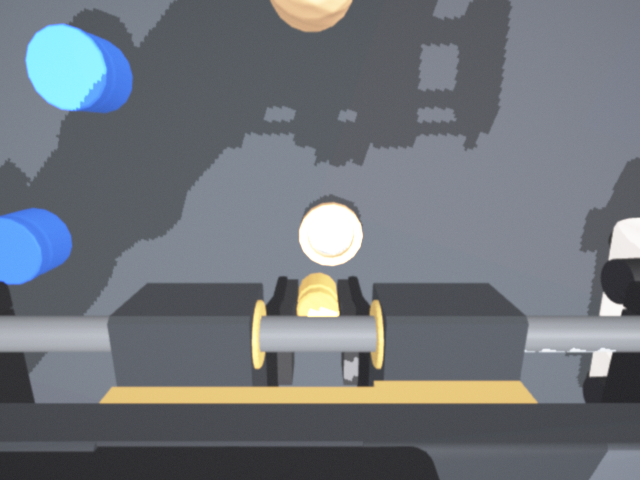

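The 50 g weight is held at (318,295). The case_50 ring is at (331,234), washed out to near white. I'll cast its centre.

```bash
cat > ring.py <<'E'
from h import *
import sys
# ring centre from the wrist picture: edge contour nearest a given pixel
name,u,v,r=sys.argv[1],*map(float,sys.argv[2:5])
im=cv2.imread(f"pics/{name}.png"); c=dict(np.load(f"pics/{name}.npz"))
sat=cv2.cvtColor(im,cv2.COLOR_BGR2HSV)
m=((im[...,2].astype(int)-im[...,0]>20)|(im.min(2)>190)).astype(np.uint8)
k=np.zeros_like(m);cv2.circle(k,(int(u),int(v)),int(r),1,-1);m*=k
q=cv2.convexHull(max(cv2.findContours(m,0,1)[0],key=cv2.contourArea))
P=np.array([ray(c,p[0],.012)[:2] for p in q],np.float32).reshape(-1,1,2)
print("bbox",cv2.boundingRect(q),"centre,diam",cv2.minEnclosingCircle(P),cv2.fitEllipse(P))
E
python3 ring.py w4 331 234 40; python3 -c "
from h import *
c=dict(np.load('pics/w4.npz'));print(proj(c,np.array([.577,-.3577,.1245])),ray(c,(331,234),.012))"
```

```text
bbox (299, 202, 64, 64) centre,diam ((0.577674925327301, -0.3638983964920044), 0.024056565016508102) ((0.5777092576026917, -0.3641412556171417), (0.04632177576422691, 0.04802681505680084), 110.60633087158203)
[321.3383055  297.58973373] [ 0.57817575 -0.3646528   0.012     ]
```

Call:
move_arm(slide=[[0, 0, 3], [0, 0, 6], [0, 0, 8], [0, 0, 8], [0, 0, 8], [0, 0, 8]], roll=[0, 0, 0, 0, 0, 0])

```text
time: 6.7
position: [0.5801, -0.3616, 0.0501]
tool_rot: [3.098, 0.499, 0.006]
ft_force: [0.5, -0.3, -0.3]
grip_width: 0.202
grip_force: 12.0
```

```bash
python3 w.py w5; python3 -c "
from h import *
plan((.578,-.3625,.0155))"
```

```text
[ 0.86  0.55 -0.46  1.53  0.26  1.11 -0.91] [ 0.4  0.3 -0.4]
t 6.75 pos [ 0.5798 -0.3617  0.0497] x-axis [0.95  0.314 0.003]
t 6.75 pos [ 0.5798 -0.3617  0.0497] x-axis [0.95  0.314 0.003]
(0.578, -0.3625, 0.0155) -> [-0.2   0.01  3.42]
```

View pics/w5.png

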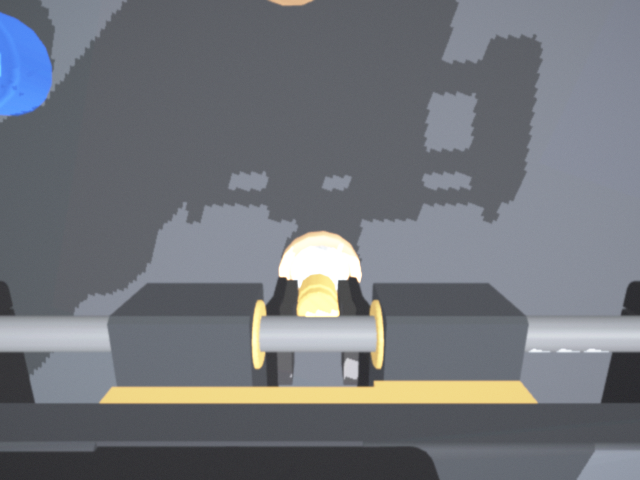

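The weight at (318,297) is lined up with the case at about (320,270). I'll lower it.

Call:
move_arm(slide=[[-0.15, 0, 1.5], [-0.15, 0, 2.5], [-0.15, 0, 3.0], [-0.15, 0, 3.2], [-0.15, 0, 3.3], [-0.15, 0, 3.3]], roll=[0, 0, 0, 0, 0, 0])

```text
time: 7.35
position: [0.5753, -0.3613, 0.0147]
tool_rot: [-3.101, -0.498, 0.004]
ft_force: [-6.3, 2.7, 11.3]
grip_width: 0.2
grip_force: 12.0
```

Call:
move_arm(slide=[[0, 0, 0.1], [0, 0, 0.1], [0, 0, 0.1]], roll=[0, 0, 0])

```text
time: 7.65
position: [0.5755, -0.3612, 0.0144]
tool_rot: [-3.101, -0.498, 0.004]
ft_force: [-6.6, 3.2, 13.3]
grip_width: 0.201
grip_force: 12.0
```

Call:
move_arm(slide=[[0, 0, -0.1], [0, 0, -0.15], [0, 0, -0.15]], roll=[0, 0, 0])

```text
time: 7.95
position: [0.5759, -0.3615, 0.0145]
tool_rot: [-3.101, -0.498, 0.002]
ft_force: [-2.8, 0.7, 6.9]
grip_width: 0.199
grip_force: 12.0
```

Call:
move_arm(slide=[[0, 0, -0.1], [0, 0, -0.12], [0, 0, -0.12]], roll=[0, 0, 0])

```text
time: 8.25
position: [0.5762, -0.3615, 0.0146]
tool_rot: [-3.101, -0.499, 0.0]
ft_force: [-0.3, -0.2, 0.5]
grip_width: 0.202
grip_force: 12.0
```

Call:
move_arm(slide=[[0, 0, 0], [0, 0, 0], [0, 0, 0], [0, 0, 0], [0, 0, 0]], roll=[0, 0, 0, 0, 0], gripper=3.2)

```text
time: 8.75
position: [0.5764, -0.3616, 0.0153]
tool_rot: [3.102, 0.499, 0.0]
ft_force: [-0.3, -0.3, -0.2]
grip_width: 0.366
grip_force: 0.0
```

Call:
move_arm(slide=[[0, 0, -1], [0, 0, -3], [0, 0, -7], [0, 0, -12], [0, 0, -17], [0, 0, -23.5], [0, 0, -23.5], [17.8, -37.9, -23.5], [17.8, -37.9, -23.5], [17.8, -37.9, -23.5], [17.8, -37.9, -23.5], [17.8, -37.9, -23.5], [17.8, -37.9, -23.5], [17.8, -37.9, -23.5], [17.8, -37.9, -23.5], [17.8, -37.9, -23.5], [17.8, -37.9, -23.5], [17.8, -37.9, -23.5], [17.8, -37.9, -23.5], [17.8, -37.9, -23.5]], roll=[0, 0, 0, 0, 0, 0, 0, 0, 0, 0, 0, 0, 0, 0, 0, 0, 0, 0, 0, 0])

```text
time: 10.75
position: [0.6267, 0.0517, 0.2501]
tool_rot: [3.102, 0.493, -0.001]
ft_force: [-0.6, 0.2, -0.5]
grip_width: 0.367
grip_force: 0.0
```

Call:
move_arm(slide=[[0, 0, 0], [0, 0, 0], [0, 0, 0]], roll=[0, 0, 0], gripper=6)

```text
time: 11.05
position: [0.6266, 0.0537, 0.2502]
tool_rot: [3.102, 0.498, -0.0]
ft_force: [0.7, 0.2, -0.2]
grip_width: 0.558
grip_force: 0.0
```

```bash
python3 w.py w6
python3 - <<'E'
from h import *
a=cv2.imread("pics/w6.png")[160:310,240:400]
a=cv2.resize(a,None,fx=3,fy=3,interpolation=cv2.INTER_CUBIC)
def crop(n,X,w):
    c=cams.get_calibration(n);u,v=proj(c,np.array(X)).astype(int)
    im=cv2.cvtColor(cams.get_image(n),cv2.COLOR_RGB2BGR)[v-w:v+w,u-w:u+w]
    return cv2.resize(im,(225,225),interpolation=cv2.INTER_CUBIC)
b=np.vstack([crop("top",(.578,-.3615,.012),20),crop("scene",(.578,-.3615,.012),20)])
cv2.imwrite("pics/c6.png",np.hstack([a,b]))
E
```

```text
[ 0.41  0.34 -0.68  1.45  0.21  1.43 -1.53] [0.7 0.5 0.3]
t 11.1 pos [0.6266 0.0538 0.2502] x-axis [ 0.95   0.313 -0.   ]
```

View pics/c6.png

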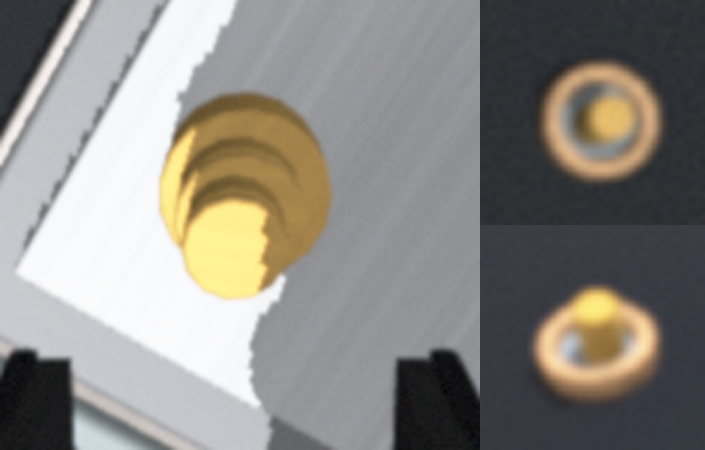

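The 50 g weight stands upright in case_50 in both views. The 100 g top face is centred near crop (236,248), which is image (318.7,242.7).

Run:
```python
from h import *
c=dict(np.load("pics/w6.npz"))
p=ray(c,(318.7,242.7),.1575);print(p)
for d in(-1,1):print(proj(c,p+np.array([.313,-.95,0])*.0125*d))
plan((p[0],p[1],.142))
```

```text
[0.62621386 0.05213475 0.1575    ]
[300.43027293 242.70446281]
[336.96950481 242.69553725]
t 11.2 pos [0.6266 0.0541 0.2502] x-axis [ 0.95   0.313 -0.   ]
(np.float64(0.6262138557609916), np.float64(0.05213474739112196), 0.142) -> [-0.1   0.17 10.82]
```

Call:
move_arm(slide=[[-0.1, 0.1, 4], [-0.1, 0.1, 8], [-0.1, 0.1, 10], [-0.1, 0.1, 10.8], [-0.1, 0.1, 10.8], [-0.1, 0.1, 10.8]], roll=[0, 0, 0, 0, 0, 0])

```text
time: 11.8
position: [0.6269, 0.0532, 0.1437]
tool_rot: [3.102, 0.499, 0.004]
ft_force: [-0.9, 0.0, 0.1]
grip_width: 0.693
grip_force: 0.0
```

Call:
move_arm(slide=[[0, 0, 0], [0, 0, 0], [0, 0, 0], [0, 0, 0], [0, 0, 0], [0, 0, 0], [0, 0, 0], [0, 0, 0], [0, 0, 0]], roll=[0, 0, 0, 0, 0, 0, 0, 0, 0], gripper=1.7, squeeze=14)

```text
time: 12.7
position: [0.626, 0.0528, 0.1423]
tool_rot: [3.102, 0.499, 0.0]
ft_force: [-0.5, 0.1, 1.9]
grip_width: 0.28
grip_force: 14.0
```

Call:
move_arm(slide=[[0, 0, -0.5], [0, 0, -1.5], [0, 0, -4], [0, 0, -8], [0, 0, -10], [3.7, -32.7, -10], [3.7, -32.7, -10], [3.7, -32.7, -10], [3.7, -32.7, -10], [3.7, -32.7, -10], [3.7, -32.7, -10], [3.7, -32.7, -10], [3.7, -32.7, -10], [3.7, -32.7, -10], [3.7, -32.7, -10], [3.7, -32.7, -10], [3.7, -32.7, -5], [3.7, -32.7, 0], [3.7, -32.7, 4], [3.7, -32.7, 4]], roll=[0, 0, 0, 0, 0, -1.08, -1.08, -1.08, -1.08, -1.08, -1.08, -1.08, -1.08, -1.08, -1.08, -1.08, -1.08, -1.08, -1.08, -1.08])

```text
time: 14.7
position: [0.5565, 0.3699, 0.0958]
tool_rot: [2.407, 2.019, -0.018]
ft_force: [-0.4, -1.0, -1.1]
grip_width: 0.276
grip_force: 14.0
```

Call:
move_arm(slide=[[0, 0, 0], [0, 0, 0], [0, 0, 0]], roll=[0, 0, 0])

```text
time: 15.0
position: [0.56, 0.3762, 0.1054]
tool_rot: [2.404, 2.021, 0.007]
ft_force: [0.3, -0.6, 0.0]
grip_width: 0.283
grip_force: 14.0
```

```bash
python3 w.py w7; python3 -c "
from h import *
c=dict(np.load('pics/w7.npz'));print(proj(c,np.array([.5588,.3755,.012])))
plan((.5588,.3755,.05),(.5588,.3755,.0173))"
```

```text
[-0.    0.61 -0.89  1.5   0.48  1.26 -1.12] [-0.1 -1.2 -1.8]
t 15.05 pos [0.5597 0.376  0.105 ] x-axis [0.171 0.985 0.003]
[316.77622052 243.33930483]
t 15.05 pos [0.5597 0.376  0.105 ] x-axis [0.171 0.985 0.003]
(0.5588, 0.3755, 0.05) -> [-0.08 -0.1   5.5 ]
(0.5588, 0.3755, 0.0173) -> [-0.09 -0.11  8.77]
```

View pics/w7.png

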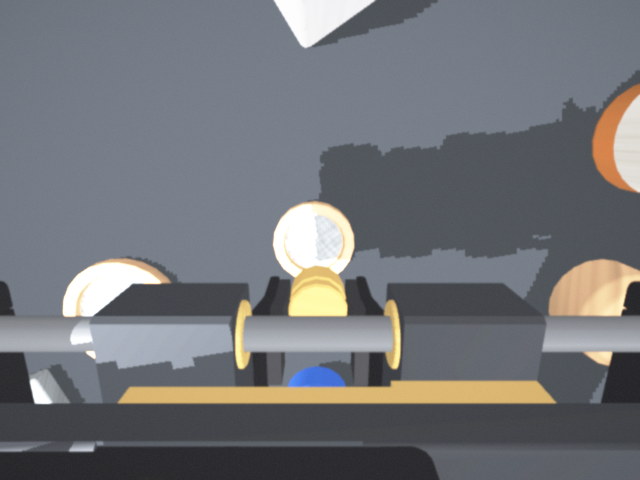

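The 100 g weight is held at (318,290). The case_100 ring is centred at (314,241), within 1–2 mm of prediction. I'll lower it.

Call:
move_arm(slide=[[-0.1, -0.1, 3], [-0.1, -0.1, 6], [-0.1, -0.1, 7.5], [-0.1, -0.1, 8], [-0.1, -0.1, 8.4], [-0.1, -0.1, 8.6], [-0.1, -0.1, 8.6], [-0.1, -0.1, 8.6]], roll=[0, 0, 0, 0, 0, 0, 0, 0])

```text
time: 15.85
position: [0.5579, 0.3746, 0.0172]
tool_rot: [2.404, 2.022, 0.002]
ft_force: [-0.3, -0.3, -0.8]
grip_width: 0.279
grip_force: 14.0
```

Call:
move_arm(slide=[[0, 0, 0.1], [0, 0, 0.1], [0, 0, 0.1]], roll=[0, 0, 0])

```text
time: 16.15
position: [0.5579, 0.3746, 0.0163]
tool_rot: [2.404, 2.022, 0.002]
ft_force: [-0.4, -1.3, 4.6]
grip_width: 0.281
grip_force: 14.0
```

Call:
move_arm(slide=[[0, 0, -0.08], [0, 0, -0.08]], roll=[0, 0])

```text
time: 16.35
position: [0.5578, 0.3744, 0.0163]
tool_rot: [2.404, 2.022, 0.002]
ft_force: [0.2, 0.8, 2.3]
grip_width: 0.278
grip_force: 14.0
```

Call:
move_arm(slide=[[0, 0, 0], [0, 0, 0], [0, 0, 0], [0, 0, 0], [0, 0, 0]], roll=[0, 0, 0, 0, 0], gripper=4)

```text
time: 16.85
position: [0.5573, 0.374, 0.0158]
tool_rot: [-2.404, -2.022, 0.001]
ft_force: [-0.4, 1.1, -0.0]
grip_width: 0.454
grip_force: 0.0
```

Call:
move_arm(slide=[[0, 0, -1], [0, 0, -3], [0, 0, -7], [0, 0, -12], [0, 0, -17], [0, 0, -22], [0, 0, -22], [-30.5, 12.3, -22], [-30.5, 12.3, -22], [-30.5, 12.3, -22], [-30.5, 12.3, -22], [-30.5, 12.3, -22], [-30.5, 12.3, -22], [-30.5, 12.3, -22], [-30.5, 12.3, -22], [-30.5, 12.3, -22], [-30.5, 12.3, -22], [-30.5, 12.3, -22], [-30.5, 12.3, -22], [-30.5, 12.3, -22]], roll=[0, 0, 0, 0, 0, 0, 0, 1.08, 1.08, 1.08, 1.08, 1.08, 1.08, 1.08, 1.08, 1.08, 1.08, 1.08, 1.08, 1.08])

```text
time: 18.85
position: [0.6262, 0.0536, 0.2361]
tool_rot: [-3.101, -0.501, 0.0]
ft_force: [-1.0, -0.5, -0.7]
grip_width: 0.462
grip_force: 0.0
```

Call:
move_arm(slide=[[0, 0, 0], [0, 0, 0], [0, 0, 0], [0, 0, 0]], roll=[0, 0, 0, 0], gripper=7)

```text
time: 19.25
position: [0.6264, 0.0525, 0.236]
tool_rot: [3.102, 0.499, -0.0]
ft_force: [-0.3, 0.1, -1.4]
grip_width: 0.736
grip_force: 0.0
```

```bash
python3 w.py w8
python3 - <<'E'
from h import *
a=cv2.imread("pics/w8.png")[160:310,240:400]
a=cv2.resize(a,None,fx=3,fy=3,interpolation=cv2.INTER_CUBIC)
def crop(n,X,w):
    c=cams.get_calibration(n);u,v=proj(c,np.array(X)).astype(int)
    im=cv2.cvtColor(cams.get_image(n),cv2.COLOR_RGB2BGR)[v-w:v+w,u-w:u+w]
    return cv2.resize(im,(225,225),interpolation=cv2.INTER_CUBIC)
X=(.5588,.3755,.012)
b=np.vstack([crop("top",X,20),crop("scene",X,28)])
cv2.imwrite("pics/c8.png",np.hstack([a,b]))
E
```

```text
[ 0.42  0.34 -0.7   1.47  0.22  1.41 -1.54] [ 0.2 -1.1  0.4]
t 19.3 pos [0.6264 0.0525 0.236 ] x-axis [ 0.95   0.313 -0.   ]
```

View pics/c8.png

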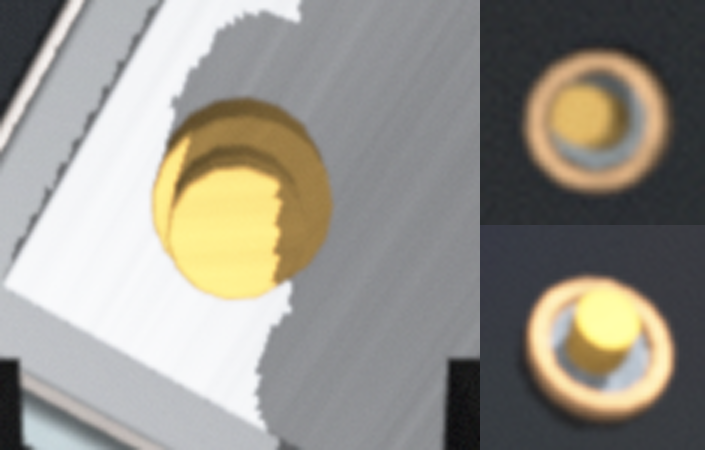

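The 100 g weight stands upright in case_100. The 200 g top face has its left edge at crop 169 and its top and bottom at 167 and 299. That puts its centre at about image (318.9,237.7).

Run:
```python
from h import *
c=dict(np.load("pics/w8.npz"))
p=ray(c,(318.9,237.7),.132);print(p)
e=np.array([.313,-.95,0]);f=np.array([.95,.313,0])
print([((proj(c,p+v*.017)-[240,160])*3).round(1) for v in(-e,e,f,-f)])
plan((p[0],p[1],.1145))
```

```text
[0.62656972 0.05101872 0.132     ]
[array([165.1, 233.1]), array([308.3, 233.1]), array([236.8, 162.8]), array([236.6, 301.1])]
t 19.4 pos [0.6264 0.0526 0.236 ] x-axis [ 0.95   0.313 -0.   ]
(np.float64(0.6265697176028977), np.float64(0.051018715349017967), 0.1145) -> [-0.03  0.15 12.15]
```

Call:
move_arm(slide=[[0, 0.15, 4], [0, 0.15, 8], [0, 0.15, 11], [0, 0.15, 12.1], [0, 0.15, 12.1], [0, 0.15, 12.1], [0, 0.15, 12.1]], roll=[0, 0, 0, 0, 0, 0, 0])

```text
time: 20.1
position: [0.6284, 0.0515, 0.1173]
tool_rot: [3.101, 0.499, 0.006]
ft_force: [-0.4, -0.5, 0.3]
grip_width: 0.807
grip_force: 0.0
```

Call:
move_arm(slide=[[0, 0, 0], [0, 0, 0], [0, 0, 0], [0, 0, 0], [0, 0, 0], [0, 0, 0], [0, 0, 0], [0, 0, 0], [0, 0, 0]], roll=[0, 0, 0, 0, 0, 0, 0, 0, 0], gripper=2.5, squeeze=18)

```text
time: 21.0
position: [0.6268, 0.0513, 0.115]
tool_rot: [-3.102, -0.499, 0.0]
ft_force: [-0.5, 0.5, 0.3]
grip_width: 0.383
grip_force: 18.0
```

Call:
move_arm(slide=[[0, 0, -0.5], [0, 0, -1.5], [0, 0, -4], [0, 0, -8], [0, 0, -10], [-30.6, 28.5, -10], [-30.6, 28.5, -10], [-30.6, 28.5, -10], [-30.6, 28.5, -10], [-30.6, 28.5, -10], [-30.6, 28.5, -10], [-30.6, 28.5, -10], [-30.6, 28.5, -10], [-30.6, 28.5, -10], [-30.6, 28.5, -10], [-30.6, 28.5, -10], [-30.6, 28.5, -10], [-30.6, 28.5, -5], [-30.6, 28.5, 0], [-30.6, 28.5, 3]], roll=[0, 0, 0, 0, 0, 0, 0, 0, 0, 0, 0, 0, 0, 0, 0, 0, 0, 0, 0, 0])

```text
time: 23.0
position: [0.425, -0.3124, 0.0819]
tool_rot: [-3.098, -0.503, 0.004]
ft_force: [0.2, 0.4, -2.4]
grip_width: 0.379
grip_force: 18.0
```

Call:
move_arm(slide=[[0, 0, 0], [0, 0, 0], [0, 0, 0], [0, 0, 0]], roll=[0, 0, 0, 0])

```text
time: 23.4
position: [0.4273, -0.3162, 0.0875]
tool_rot: [3.098, 0.499, 0.004]
ft_force: [-0.2, 0.4, -2.4]
grip_width: 0.387
grip_force: 18.0
```

```bash
python3 w.py w9; python3 -c "
from h import *
c=dict(np.load('pics/w9.npz'));u=proj(c,np.array([.4255,-.3155,.012]));print(u)
import subprocess;print(subprocess.run(['python3','ring.py','w9',str(u[0]),str(u[1]-4),'56'],capture_output=True,text=True))
plan((.4255,-.3155,.0180))"
```

```text
[ 0.99  0.21 -0.45  1.89  0.1   1.06 -0.75] [-1.3  0.7 -2.1]
t 23.45 pos [ 0.427  -0.3162  0.0872] x-axis [0.95  0.314 0.002]
[314.3207642  251.33831624]
CompletedProcess(args=['python3', 'ring.py', 'w9', '314.3207641998803', '247.33831624374167', '56'], returncode=0, stdout='bbox (265, 201, 106, 103) centre,diam ((0.4241662621498108, -0.3169524073600769), 0.03509250655770302) ((0.4244099259376526, -0.3175373673439026), (0.06617386639118195, 0.0697578638792038), 79.91980743408203)\n', stderr='')
this script no longer has the robotException ignored in: <_io.TextIOWrapper mode='rw' encoding='UTF-8'>
Traceback (most recent call last):
BrokenPipeError: [Errno 32] Broken pipe
```

Call:
move_arm(slide=[[-0.2, 0, 2.5], [-0.2, 0, 5], [-0.2, 0, 6], [-0.2, 0, 6.5], [-0.2, 0, 6.9], [-0.2, 0, 6.9], [-0.2, 0, 6.9]], roll=[0, 0, 0, 0, 0, 0, 0])

```text
time: 24.15
position: [0.4244, -0.3165, 0.0169]
tool_rot: [3.101, 0.499, 0.001]
ft_force: [1.1, 0.2, -2.2]
grip_width: 0.386
grip_force: 18.0
```

Call:
move_arm(slide=[[0, 0, 0.1], [0, 0, 0.1], [0, 0, 0.1]], roll=[0, 0, 0])

```text
time: 24.45
position: [0.4244, -0.3165, 0.0164]
tool_rot: [3.1, 0.498, 0.001]
ft_force: [-2.6, 1.8, 5.7]
grip_width: 0.386
grip_force: 18.0
```

Contact with the felt. I'll ease off slightly and release.

Call:
move_arm(slide=[[0, 0, -0.08], [0, 0, -0.08]], roll=[0, 0])

```text
time: 24.65
position: [0.4242, -0.3164, 0.0164]
tool_rot: [3.101, 0.498, 0.001]
ft_force: [0.3, 0.3, 2.7]
grip_width: 0.384
grip_force: 18.0
```

Call:
move_arm(slide=[[0, 0, 0], [0, 0, 0], [0, 0, 0], [0, 0, 0], [0, 0, 0]], roll=[0, 0, 0, 0, 0], gripper=5)

```text
time: 25.15
position: [0.4236, -0.316, 0.0157]
tool_rot: [-3.102, -0.499, 0.0]
ft_force: [0.2, 0.4, 1.4]
grip_width: 0.568
grip_force: 0.0
```

Call:
move_arm(slide=[[0, 0, -1], [0, 0, -3], [0, 0, -7], [0, 0, -12], [0, 0, -17], [0, 0, -19.5], [30.8, -28.5, -19.5], [30.8, -28.5, -19.5], [30.8, -28.5, -19.5], [30.8, -28.5, -19.5], [30.8, -28.5, -19.5], [30.8, -28.5, -19.5], [30.8, -28.5, -19.5], [30.8, -28.5, -19.5], [30.8, -28.5, -19.5], [30.8, -28.5, -19.5], [30.8, -28.5, -19.5], [30.8, -28.5, -19.5], [30.8, -28.5, -19.5], [30.8, -28.5, -19.5]], roll=[0, 0, 0, 0, 0, 0, 0, 0, 0, 0, 0, 0, 0, 0, 0, 0, 0, 0, 0, 0])

```text
time: 27.15
position: [0.6267, 0.0496, 0.2111]
tool_rot: [3.101, 0.495, 0.0]
ft_force: [-0.4, 0.2, 0.9]
grip_width: 0.574
grip_force: 0.0
```

Call:
move_arm(slide=[[0, 0, 0], [0, 0, 0], [0, 0, 0], [0, 0, 0]], roll=[0, 0, 0, 0], gripper=8.5)

```text
time: 27.55
position: [0.6269, 0.0512, 0.2108]
tool_rot: [-3.102, -0.499, 0.0]
ft_force: [0.3, -0.6, -0.4]
grip_width: 0.853
grip_force: 0.0
```

```bash
python3 w.py w10
python3 - <<'E'
from h import *
a=cv2.imread("pics/w10.png")[160:310,240:400]
a=cv2.resize(a,None,fx=3,fy=3,interpolation=cv2.INTER_CUBIC)
def crop(n,X,w):
    c=cams.get_calibration(n);u,v=proj(c,np.array(X)).astype(int)
    im=cv2.cvtColor(cams.get_image(n),cv2.COLOR_RGB2BGR)[v-w:v+w,u-w:u+w]
    return cv2.resize(im,(225,225),interpolation=cv2.INTER_CUBIC)
X=(.4255,-.3155,.012)
b=np.vstack([crop("top",X,25),crop("scene",X,28)])
cv2.imwrite("pics/c10.png",np.hstack([a,b]))
E
```

```text
[ 0.44  0.36 -0.72  1.5   0.24  1.37 -1.55] [-0.  -0.4  0.7]
t 27.6 pos [0.6269 0.0512 0.2108] x-axis [ 0.95   0.314 -0.   ]
```

View pics/c10.png

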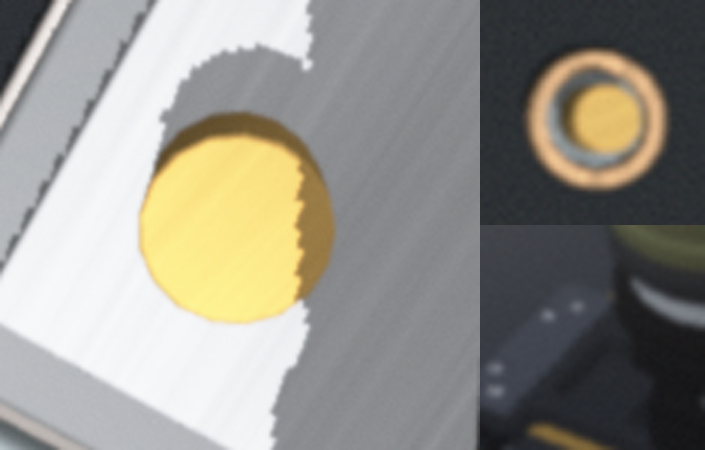

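The 200 g weight stands in case_200 in the top view; the arm hides it in the scene view. The 500 g top face is at crop (236.5,228), which is image (318.8,236).

Run:
```python
from h import *
c=dict(np.load("pics/w10.npz"))
p=ray(c,(318.8,236),.1045);print(p)
plan((p[0],p[1],.0805))
```

```text
[0.62759753 0.04989237 0.1045    ]
t 27.7 pos [0.6269 0.0513 0.2108] x-axis [ 0.95   0.314 -0.   ]
(np.float64(0.6275975277795662), np.float64(0.049892373169289884), 0.0805) -> [ 0.03  0.15 13.03]
```

Call:
move_arm(slide=[[0, 0.1, 4], [0, 0.1, 8], [0, 0.1, 11], [0, 0.1, 12.5], [0, 0.1, 13], [0, 0.1, 13], [0, 0.1, 13]], roll=[0, 0, 0, 0, 0, 0, 0])

```text
time: 28.4
position: [0.6285, 0.0506, 0.0826]
tool_rot: [3.101, 0.499, 0.004]
ft_force: [-0.3, 0.8, -0.2]
grip_width: 0.978
grip_force: 0.0
```

Call:
move_arm(slide=[[0, 0, 0], [0, 0, 0], [0, 0, 0], [0, 0, 0], [0, 0, 0], [0, 0, 0], [0, 0, 0], [0, 0, 0], [0, 0, 0]], roll=[0, 0, 0, 0, 0, 0, 0, 0, 0], gripper=3.8, squeeze=30)

```text
time: 29.3
position: [0.6272, 0.0503, 0.0808]
tool_rot: [3.102, 0.499, -0.0]
ft_force: [-0.5, 0.2, 0.5]
grip_width: 0.546
grip_force: 30.0
```

Call:
move_arm(slide=[[0, 0, -0.5], [0, 0, -1.5], [0, 0, -4], [0, 0, -8], [0, 0, -12], [-11.3, -34.7, -12], [-11.3, -34.7, -12], [-11.3, -34.7, -12], [-11.3, -34.7, -12], [-11.3, -34.7, -12], [-11.3, -34.7, -12], [-11.3, -34.7, -12], [-11.3, -34.7, -12], [-11.3, -34.7, -12], [-11.3, -34.7, -12], [-11.3, -34.7, -12], [-11.3, -34.7, -12], [-11.3, -34.7, -8], [-11.3, -34.7, -4], [-11.3, -34.7, 0]], roll=[0, 0, 0, 0, 0, -0.8, -0.8, -0.8, -0.8, -0.8, -0.8, -0.8, -0.8, -0.8, -0.8, -0.8, -0.8, -0.8, -0.8, -0.8])

```text
time: 31.3
position: [0.4125, 0.3432, 0.0796]
tool_rot: [2.665, 1.663, 0.001]
ft_force: [0.3, -1.0, -4.8]
grip_width: 0.545
grip_force: 30.0
```

Call:
move_arm(slide=[[0, 0, 0], [0, 0, 0], [0, 0, 0], [0, 0, 0]], roll=[0, 0, 0, 0])

```text
time: 31.7
position: [0.4127, 0.3454, 0.0831]
tool_rot: [2.663, 1.666, 0.006]
ft_force: [-0.1, -1.1, -4.9]
grip_width: 0.546
grip_force: 30.0
```

```bash
python3 w.py w11; python3 -c "
from h import *
c=dict(np.load('pics/w11.npz'));u=proj(c,np.array([.4117,.345,.012]));print(u)
plan((.4117,.345,.0180))";python3 ring.py w11 316 243 66
```

```text
[ 0.11  0.35 -0.99  1.87  0.33  1.09 -1.46] [-0.   0.7 -4.6]
t 31.75 pos [0.4125 0.3452 0.0828] x-axis [0.437 0.899 0.003]
[317.06442164 252.5435538 ]
t 31.75 pos [0.4125 0.3452 0.0828] x-axis [0.437 0.899 0.003]
(0.4117, 0.345, 0.018) -> [-0.07 -0.08  6.48]
bbox (250, 186, 130, 124) centre,diam ((0.4115813970565796, 0.34777045249938965), 0.04153688624501228) ((0.41116467118263245, 0.3472701609134674), (0.07963727414608002, 0.08251731842756271), 24.00639533996582)
```

Call:
move_arm(slide=[[0, -0.1, 2.5], [0, -0.1, 4.5], [0, -0.1, 5.6], [0, -0.1, 6.2], [0, -0.1, 6.45], [0, -0.1, 6.45], [0, -0.1, 6.45]], roll=[0, 0, 0, 0, 0, 0, 0])

```text
time: 32.45
position: [0.4108, 0.3453, 0.0171]
tool_rot: [-2.663, -1.667, -0.003]
ft_force: [0.3, 0.5, -6.2]
grip_width: 0.54
grip_force: 30.0
```

Call:
move_arm(slide=[[0, 0, 0.1], [0, 0, 0.1], [0, 0, 0.1]], roll=[0, 0, 0])

```text
time: 32.75
position: [0.4109, 0.3453, 0.0168]
tool_rot: [2.662, 1.667, 0.002]
ft_force: [-2.2, -1.3, 5.9]
grip_width: 0.546
grip_force: 30.0
```

Contact again. I'll ease off and release.

Call:
move_arm(slide=[[0, 0, -0.05], [0, 0, -0.05]], roll=[0, 0])

```text
time: 32.95
position: [0.4109, 0.3453, 0.0168]
tool_rot: [2.663, 1.667, 0.003]
ft_force: [-0.9, -1.3, 5.3]
grip_width: 0.54
grip_force: 30.0
```

Call:
move_arm(slide=[[0, 0, 0], [0, 0, 0], [0, 0, 0], [0, 0, 0], [0, 0, 0]], roll=[0, 0, 0, 0, 0], gripper=6.5)

```text
time: 33.45
position: [0.4102, 0.3447, 0.0157]
tool_rot: [-2.663, -1.667, 0.0]
ft_force: [0.5, -0.5, 0.5]
grip_width: 0.74
grip_force: 0.0
```

Call:
move_arm(slide=[[0, 0, -1], [0, 0, -3], [0, 0, -7], [0, 0, -12], [0, 0, -17], [0, 0, -22], [-10, -10, -22], [-10, -10, -22], [-10, -10, -22], [-10, -10, -22], [-10, -10, -22], [-10, -10, -22]], roll=[0, 0, 0, 0, 0, 0, 0, 0, 0, 0, 0, 0])

```text
time: 34.65
position: [0.2772, 0.2992, 0.2367]
tool_rot: [2.661, 1.668, 0.004]
ft_force: [0.3, -0.5, 0.0]
grip_width: 0.745
grip_force: 0.0
```

Run:
```python
from h import *
ims={n:cv2.cvtColor(cams.get_image(n),cv2.COLOR_RGB2BGR) for n in("top","scene")}
rows=[]
for n in ims:
    c=cams.get_calibration(n);r=[]
    for X in((.578,-.3615),(.5588,.3755),(.4255,-.3155),(.4117,.345)):
        u,v=proj(c,np.array([*X,.02])).astype(int);w=28
        r.append(cv2.resize(ims[n][v-w:v+w,u-w:u+w],(190,190),interpolation=cv2.INTER_CUBIC))
    rows.append(np.hstack(r))
cv2.imwrite("pics/fin.png",np.vstack(rows));plan()
```

```text
t 34.75 pos [0.2775 0.2989 0.2367] x-axis [0.437 0.899 0.001]
```

View pics/fin.png

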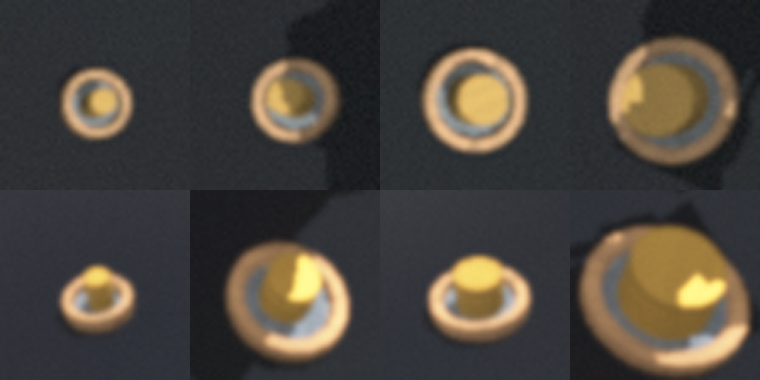

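All four weights stand upright in their own cases in both views, and the arm is clear.

```bash
python3 -c "
from bench import workorder
print(workorder.close_job())"
```

```text
the job is handed in; nothing more can be done
None
```

The job is handed in: all four brass weights were moved smallest first, and the last pictures show each one upright on the felt of its own case, with the arm clear at about 35 s.

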